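Fit the rotor on a benchtop centrifuge

ROBOT

A 6-joint arm with a two-finger parallel gripper is mounted at the origin on the work surface. World frame = base frame: x ahead of the robot, y to its left, z up, the work surface at z = 0. Lengths are in mm, angles in rad, forces in N, time in s.
With the tool pointing down it reaches from about 350 to 875 mm from the base axis. Payload 4.2 kg.
Tool frame: the origin (TCP) lies between the finger pads; the fingertips stand 14 mm ahead of it and the grasp point (between the pads) lies 5 mm behind it; z points along the fingers, y is the line along which they close (so a half turn about z gives the same grasp; the last joint's range is limited). The gripper opens to 85 mm and grips with 20 to 120 N. Pads are 22 mm wide; open, the fingers measure 114 mm over their backs; the gripper's body (76 mm by 85 mm) begins 54 mm behind the grasp point. The pads swing forward as they close: fully open they stand 13 mm farther back than shut.
Start: joints at [1.599, 0.385, 0.008, 0, -1.194, -0.259], TCP at [142.941, 608.414, 245.312] pointing down, gripper open.
Joint ranges: [-3.14, 3.14], [-1.21, 2.06], [-1.07, 1.41], [-3.16, 2.05], [-2.99, -0.16], [-3.1, 3.1]. Speed limits (rad/s): [2.79, 2.79, 3.14, 3.14, 3.14, 3.14].

INTERFACE

Orientations are given as a unit quaternion [x, y, z, w].
In Python, from bench import * gives the robot as it stands.
- The arm moves only by the tool carry_out, never from a script. Its argument "motion" is a list of rows, each a list of 7 numbers: the turn, a rotation vector about the tool's x, y, z in rad, then the shift along the tool's x, y, z in mm, then the opening, from -1 (shut) to 1 (fully open), so that 0 is half open. A call has 1 to 5 rows; each row is the pose to reach, as a shift and turn from the pose commanded when the call began, along the tool's axes at that moment; what a row does not reach only later rows make up. A row lasts 1/8 s, in which the tool goes at most 62.5 mm and 10.7 degrees, less where a joint would pass 70% of its speed; a pose out of reach is approached as far as the arm can. A call with a gripper value outside its range is refused whole. The fingers move at their own pace and stop on an object; the grip force is fixed at half the most. Time passes only in rows, so rows that repeat a pose let the fingers close. It gives the time, the measured TCP pose, the force, the opening and the grip force at its end, in the units of the state.
- read_state(): the state, without advancing time (a new reading comes with each control period).
- get_image(name): name is "side" or "top"; returns a dict with "color" (480x640x3 uint8, blue, green, red), "mtx" (3x3 intrinsics, pixels), "position" and "orientation" of the camera in the world. Camera axes: x right, y down, z forward; pixel columns grow to the right and rows downward; lengths in mm; the calibration is good to about 2 mm. A picture is of the moment at which its call begins. There is no depth.
- job_done(): hands the job in; it is judged then, once.
The state is a dict: "clock": time; "joints": joint angles; "joint_vel": joint speeds; "joint_efforts": joint torques, N m; "position": TCP position; "ee_rot": TCP orientation; "contact_force": force on the tool from outside, world axes, zero at the start; "wrist_torque": the same for the moment, N m; "gripper_width": finger opening in mm; "grasp_force": force on a finger pad.
Only numpy, scipy, OpenCV 4.12 (cv2) and the standard library are available. Lean on these libraries where they do the work, as an engineer would, in place of code of your own. Each camera call takes 0.05 s, during which the arm holds its last target. There are 200 camera calls.

TASK

Get the benchtop centrifuge ready for the blood screening: put the deep rotor with the six angled wells (not the flat one) on the splined spindle in the bowl, pressing lightly and rocking it until the splines mesh, then push it fully home past the spring catch. Let go of it and lower the clear lid until it is shut. Never bear on the spindle through the rotor with more than 25 N, its bearings are delicate, and leave everything else on the table where it stands.

Things in the scene. Friction and masses are not known exactly. Their poses are not given: they have to be found in the camera images.
- centrifuge: White benchtop centrifuge fixed to the table, 250 mm front to back, 210 mm wide, deck 125 mm high. Origin: centre of its underside, on the table; -x points to its front (control panel), +x to its back (hinge side), z up. The rotor must never be pressed against any part of it with more than 25 N.
- bowl_rim (a point): Centre of the mouth of the centrifuge's open round bowl, level with the deck, 125 mm above the table, on the spindle's axis. The bowl is 160 mm across and 65 mm deep; the upright spindle stands in its middle, its nose 19 mm below this point. Axes as centrifuge.
- spindle_seat (a point): On the spindle's axis at the top of its collar (36 mm diameter), 74 mm above the table: the underside of a rotor fully home rests here. Axes as centrifuge (they do NOT turn with the spindle). The motor is rubber-mounted: spindle and this point give straight down, 3 N per mm, 6 mm at most. The spindle turns about its axis with 0.08 N m of drag, so a hard press carries it round with the rotor.
- spindle_nose (a point): Top of the steel spindle, 32 mm above the collar: taper from 10 to 20 mm diameter over 6 mm, plain 20 mm pilot 6 mm long, then six straight splines down to the collar (20 mm long, 5 mm wide, 26 mm over them, 20 mm in the grooves). Their angle is random and not measured; the pattern repeats every 60 degrees. Axes do not turn with the spindle.
- spindle_catch (a point): On the spindle's axis 13 mm above the collar, at the height of the three spring balls in its grooves. They stop a meshed rotor about 15 mm short of home; its own weight does not take it past them. A push of some 8 N does, the balls rubbing all the way down until they snap out over the teeth about 2 mm above home and hold it down. Axes do not turn with the spindle.
- rotor_center (a point): Deep rotor: round, bare aluminium, 104 mm diameter, 64 mm high, about 0.32 kg, standing upright on the table near the machine's front. Six angled tube wells in a rim 31 mm high round a central knob. This point: its centre, on the axis, 32 mm above its flat underside; z up along the axis. Fully home, it is 32 mm above spindle_seat.
- rotor_knob (a point): Grip point on the deep rotor: on the axis, 51 mm above its underside, in the knurled solid-topped knob, 41 mm diameter, whose top is 64 mm above the underside. The rim round it is 31 mm high: keep the fingertips above that.
- rotor_bore (a point): Mouth of the deep rotor's bore, in the middle of its underside. Bore 28 mm wide, 56 mm deep; its lowest 10 mm has six inward teeth 5 mm wide, 21.6 mm across their tips, at 0, 60, 120.. degrees from this x axis. They fit the spindle's grooves with about 3 degrees play either way. Unmeshed, this point rests on the splines' ends, 20 mm above the collar.
- lid (a joint): Hinge angle of the clear plastic lid: 0 shut on the deck, grows as it opens; starts standing open at 1.6 to 1.95. A stiff hinge (0.4 N m) holds it at any angle; lid mass 0.22 kg. A rotor that is not home stands too high for the lid to shut.
- lid_hinge (a point): Mid-point of the lid's hinge axis, 127 mm above the table, 120 mm from centrifuge's origin along its +x; the hinge axis runs along the machine's y. Axes as centrifuge.
- lid_front (a point): On the lid: middle of the front edge of its outer (top) face, 196 mm from the hinge line along the lid and 30 mm out from the hinge plane. x axis from this edge to the hinge, z out of the outer face. Lid: shallow clear cover 196 mm long, 192 mm wide, 30 mm deep, a grey tab 14 x 70 x 6 mm on its front edge. Shut, the outer face is 157 mm above the table; open, it looks away from the bowl.
- flat_rotor_center (a point): Bystander: the flat rotor, aluminium disc 112 mm diameter and 8 mm thick with a low knob, 40 mm diameter, top at 30 mm, no wells. Point on its axis 15 mm above its underside. Leave alone. It and the deep rotor may stand in either of two places.
- antiseptic_mid (a point): Bystander: white bottle, 42 mm diameter, 120 mm high; its centre.
- green_bottle_mid (a point): Bystander: green glass bottle, 36 mm diameter, 100 mm high; its centre.
- carton_mid (a point): Bystander: yellow carton 35 x 35 x 95 mm, standing; its centre.
- tape_mid (a point): Bystander: roll of white tape, 52 mm diameter, 25 mm high; its centre.
- tube_rack_mid (a point): Bystander: white tube rack 60 x 130 mm, 84 mm high with its tubes; point on its axis 30 mm up.
- forceps_mid (a point): Bystander: steel forceps 126 mm long lying flat; its middle.
There are look-alikes about, which are no part of the job. Leave any brown or red look-alike of the part that bears rotor_center alone.

How it is judged:
By the outcome, as a careful person would: the job done as asked, in the order asked, and still so for the second after the job is handed in, with the robot touching nothing.
It also fails if it takes over 72 s, if anything falls off the work surface, if the arm or the gripper's body presses on something with over 40 N, if the wrist force passes 120 N, or if a joint passes its speed limit or range.

## Working session

There is one attempt and no reset: what is moved stays moved. The work goes in short steps, Python scripts to look and compute and a tool call to move; the robot and the scene stay as the last step left them, time stands still between calls to the robot, and variables do not carry over. Pictures are saved under pics/ and viewed, at most 10 in all, crops included, and the job is handed in when it is done.

Besides the shell and the picture viewer there is one more tool, called after ">>>" by a JSON object that holds its "op" and its "data", one argument or row to a line. carry_out: Moves the arm, as the interface text tells. Its arguments: {"type":"object","properties":{"motion":{"type":"array"}},"required":["motion"]}

```bash
mkdir -p pics; python3 - <<'E'
from bench import *
import cv2
s=read_state();print({k:s[k] for k in('clock','position','ee_rot','gripper_width','contact_force')})
for n in('top','side'):
    g=get_image(n);cv2.imwrite(f'pics/{n}0.png',g['color']);print(n,g['mtx'],g['position'],g['orientation'])
E
```

```text
{'clock': 0.0, 'position': array([142.80507466, 607.90529978, 244.20466903]), 'ee_rot': array([ 9.93340661e-01, -1.15209062e-01, -8.41991876e-05,  1.09351848e-03]), 'gripper_width': 85.2597603535061, 'contact_force': array([-0.32274602,  0.36366064,  0.18762176])}
top [[613.55011694   0.         321.10585044]
 [  0.         613.55011694 227.73120725]
 [  0.           0.           1.        ]] [ 306.81037836   58.61402514 1546.77754156] [ 0.7107725  -0.69913488  0.0532386  -0.05637839]
side [[527.75213151   0.         326.26229934]
 [  0.         527.75213151 242.41233125]
 [  0.           0.           1.        ]] [ 84.09002972 772.77182137 972.37368511] [-0.25979786  0.88743107 -0.36575178  0.10581491]
```

View pics/top0.png

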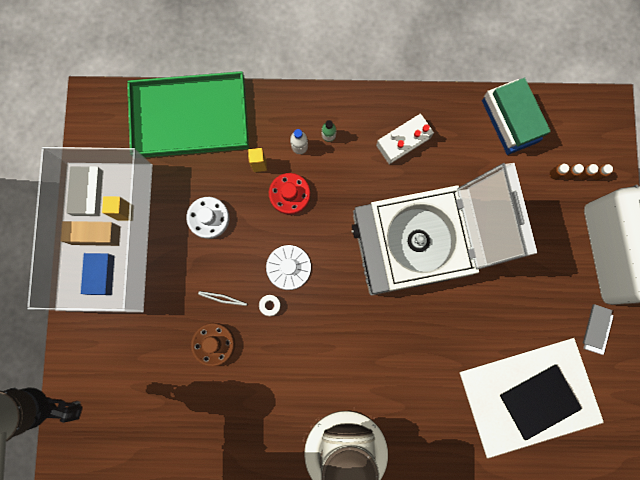

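View pics/side0.png

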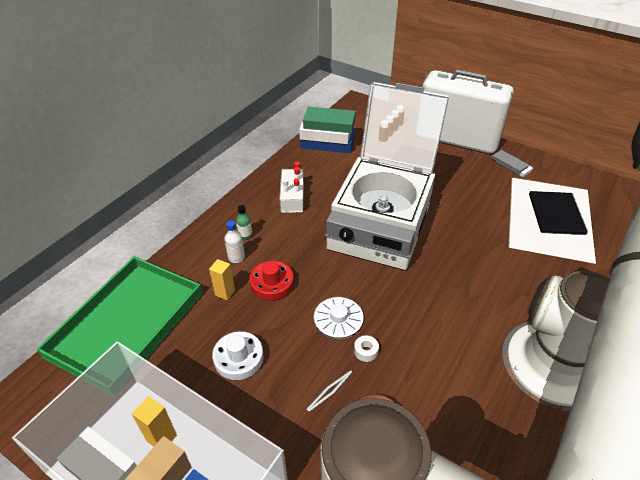

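The top image shows four rotor-like things: silver with wells and a tall knob at (207,217), a flat slotted disc at (289,267), red at (290,193) and brown at (212,344). The silver one at (207,217), side (238,354), fits the deep rotor because it is bare aluminium with six wells and a tall knob. The centrifuge spindle is near (419,240). I'll confirm this in one enlarged crop.

```bash
cat > h.py <<'E'
from bench import *
import numpy as np, cv2
from scipy.spatial.transform import Rotation as R
from scipy.optimize import least_squares
def cam(n):
    g=get_image(n); g['R']=R.from_quat(g['orientation']).as_matrix(); return g
def proj(g,P):
    p=(np.atleast_2d(P)-g['position'])@g['R']; p=p@g['mtx'].T; return p[:,:2]/p[:,2:]
def ray(g,uv,z):
    d=g['R']@np.linalg.solve(g['mtx'],[*uv,1]); return g['position']+d*(z-g['position'][2])/d[2]
E
python3 - <<'E'
from h import *
t,s=cam('top'),cam('side')
def crop(g,u,v,w,h,f): return cv2.resize(g['color'][v:v+h,u:u+w],None,fx=f,fy=f,interpolation=cv2.INTER_CUBIC)
a=np.vstack([crop(t,180,190,60,60,5),crop(s,208,325,60,60,5)])
b=np.vstack([crop(t,345,160,200,140,2.142857)[:300,:428],crop(s,320,80,140,190,300/190)])if 0 else None
c1=crop(t,345,160,200,140,2.1428571);c2=crop(s,315,75,214,150,2)
H=[c1[:300,:428],c2[:300,:428]]
cv2.imwrite('pics/c1.png',np.hstack([a,np.vstack(H)]))
for n,g,uv in(('rotor knob top',t,(207,215)),('s',s,(236,341))):print(n,ray(g,uv,64))
for g,uv in((t,(419.5,240)),(s,(383,200))):print('nose',ray(g,uv,106))
E
```

```text
rotor knob top [565.79036883 347.86111599  64.        ]
s [569.88399289 351.51498712  64.        ]
nose [ 506.52343951 -166.55258611  106.        ]
nose [ 505.98044585 -155.74792834  106.        ]
```

View pics/c1.png

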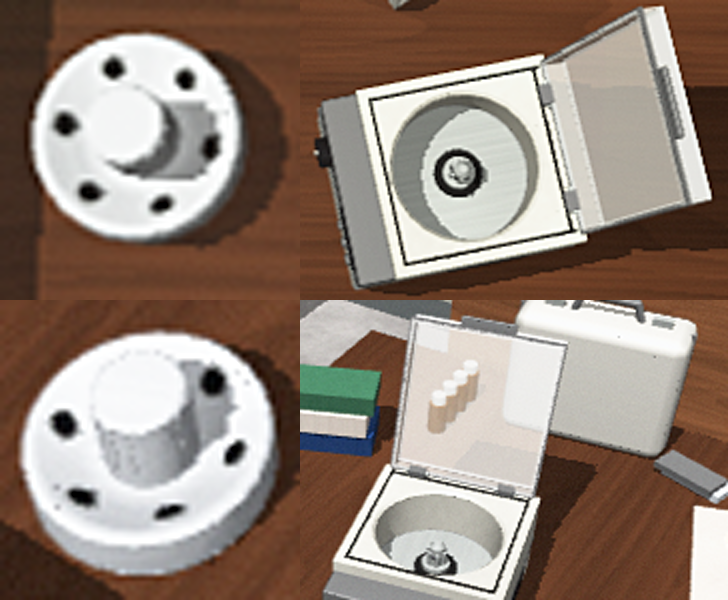

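```bash
python3 - <<'E'
from h import *
t,s=cam('top'),cam('side')
def tri(ut,us,z):
    f=lambda p:np.r_[proj(t,[[*p,z]])[0]-ut,proj(s,[[*p,z]])[0]-us]
    r=least_squares(f,[500,0]);return r.x,r.fun.round(1)
rk,e=tri((206.6,214.6),(236.6,343.4),64);print('knob',rk,e, ray(t,(206.6,214.6),64),ray(s,(236.6,343.4),64))
ns,e=tri((419.7,238.4),(383.5,197.5),106);print('nose',ns,e,ray(t,(419.7,238.4),106),ray(s,(383.5,197.5),106))
print('bowl',ray(t,(422,238.4),125))
a=ray(t,(345+70/2.143,160+98/2.143),125);b=ray(t,(345+242/2.143,160+65/2.143),125);print('yaw',a,b,np.degrees(np.arctan2(*(b-a)[1::-1])))
a=ray(t,(345+105/2.143,160+265/2.143),125);b=ray(t,(345+284/2.143,160+233/2.143),125);print('yaw',a,b,np.degrees(np.arctan2(*(b-a)[1::-1])))
th=np.linspace(0,2*np.pi,200)
def circ(c,r,z):return np.c_[c[0]+r*np.cos(th),c[1]+r*np.sin(th),0*th+z]
tiles=[]
for g,wins in((t,[(182,190),(382,200)]),(s,[(205,320),(348,165)])):
  row=[]
  for (u,v),c,L in zip(wins,(rk,ns),([(20.5,64),(52,31)],[(80,125),(5,106),(18,74)])):
    w,h=(57,57) if c is rk else (80,75)
    f=300/h if c is not rk else 300/57
    im=cv2.resize(g['color'][v:v+h,u:u+w],None,fx=f,fy=f,interpolation=cv2.INTER_CUBIC)
    for r,z in L:
        p=((proj(g,circ(c,r,z))-[u,v]+.5)*f).astype(int);cv2.polylines(im,[p],True,(0,0,255),1)
    row.append(im[:300])
  tiles.append(np.hstack(row))
cv2.imwrite('pics/c2.png',np.vstack(tiles))
E
```

```text
knob [566.26971173 352.45542886] [-1.5  0.2  0.5 -1.3] [566.77136758 348.8893075   64.        ] [565.13993269 355.37190117  64.        ]
nose [ 510.13837292 -166.48280932] [-0.2  0.1  0.1 -0.4] [ 510.35703428 -167.05680765  106.        ] [ 509.50601994 -164.96968378  106.        ]
bowl [ 507.7604845  -169.45458434  125.        ]
yaw [583.83924658 -65.6505188  125.        ] [ 623.99913509 -255.40715456  125.        ] -78.050313884199
yaw [ 401.06837438 -103.84905045  125.        ] [ 438.84102095 -297.53828444  125.        ] -78.96486598274434
```

View pics/c2.png

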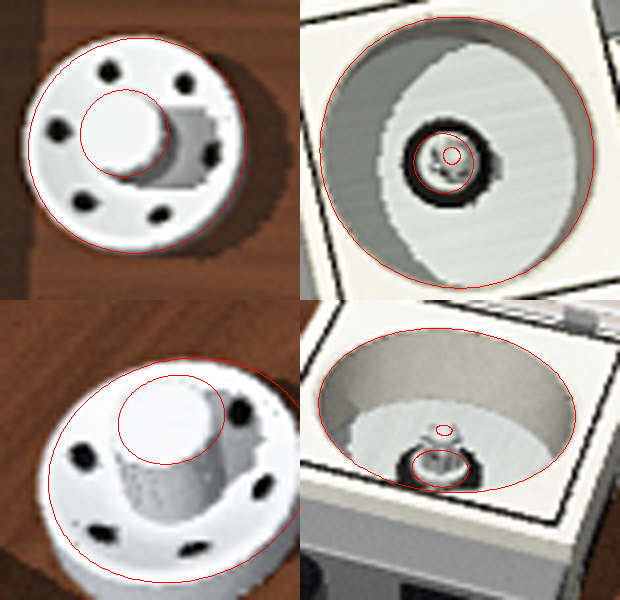

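```bash
cat >> h.py <<'E'
th=np.linspace(0,2*np.pi,90)
def circ(c,r,z):return np.c_[c[0]+r*np.cos(th),c[1]+r*np.sin(th),0*th+z]
def hull(P):return cv2.convexHull(P.astype(np.float32))
def cen(P):
    m=cv2.moments(hull(P));return np.array([m['m10'],m['m01']])/m['m00'],m['m00']
def E_rot(g,c):return cen(np.vstack([proj(g,circ(c,52,0)),proj(g,circ(c,52,31)),proj(g,circ(c,20.5,64))]))
E
python3 - <<'E'
from h import *
t,s=cam('top'),cam('side')
obs=[]
for g,(u,v) in((t,(180,188)),(s,(205,320))):
    im=g['color'][v:v+66,u:u+66].astype(int)
    m=((im.min(2)>95)&(im.max(2)-im.min(2)<40)).astype(np.uint8)
    n,l,st,_=cv2.connectedComponentsWithStats(m);k=1+st[1:,4].argmax()
    ys,xs=np.nonzero(l==k)
    P=np.vstack([np.c_[xs+a,ys+b] for a in(-.5,.5) for b in(-.5,.5)])+[u,v]
    obs.append(cen(P)); print(st[k],obs[-1],E_rot(g,(566,352)))
for gs in([0,1],[0],[1]):
    r=least_squares(lambda p:np.r_[tuple(E_rot((t,s)[i],p)[0]-obs[i][0] for i in gs)],[566,352]);print(gs,r.x,r.fun.round(2))
st=read_state();Rt=R.from_quat(st['ee_rot']).as_matrix();print(Rt.round(4))
E
```

```text
[   6    9   42   41 1255] (array([206.723678  , 216.90793201]), 1412.0) (array([208.75092051, 218.16895874]), 1430.136650598608)
[   7   11   51   49 1892] (array([237.32570913, 355.05697655]), 2033.0) (array([239.87812993, 355.65980507]), 2068.1928461266216)
[0, 1] [570.08740443 355.44909004] [ 0.74 -0.35 -0.01  0.89]
[0] [569.15883632 357.28522352] [-0. -0.]
[1] [571.45822588 353.7473929 ] [-0.  0.]
[[ 9.735e-01 -2.288e-01 -1.000e-04]
 [-2.288e-01 -9.735e-01 -4.000e-04]
 [ 0.000e+00  4.000e-04 -1.000e+00]]
```

The overlay confirms the bowl rim and spindle fit: nose at about (510,-166.5), machine yaw about -78.5°. The deep rotor stands at about (569,355). I'm moving above the rotor.

>>> {"op": "carry_out", "data": {
  "motion": [
    [0,0,0,57,18,0,1],
    [0,0,0,114,36,0,1],
    [0,0,0,171,54,0,1],
    [0,0,0,228,72,0,1],
    [0,0,0,285,90,0,1]
  ]
}}

```text
clock: 1.02
position: [401.3, 454.5, 245.6]
ee_rot: [0.993, -0.115, 0.0, -0.0]
contact_force: [0.7, 1.3, -0.1]
gripper_width: 85.4
grasp_force: 0.0
```

>>> {"op": "carry_out", "data": {
  "motion": [
    [0,0,0,57,18,0,1],
    [0,0,0,110,34,20,1],
    [0,0,0,160,50,60,1],
    [0,0,0,188,59,90,1],
    [0,0,0,188,59,90,1]
  ]
}}

```text
clock: 1.65
position: [569.5, 352.3, 151.2]
ee_rot: [0.993, -0.117, -0.003, 0.003]
contact_force: [-0.4, -0.0, -0.4]
gripper_width: 85.7
grasp_force: 0.0
```

```bash
python3 - <<'E'
from h import *
t,s=cam('top'),cam('side');st=read_state();print(st['clock'],st['position'],st['joints'].round(3),st['contact_force'].round(2))
o=[]
for g,u,v in((t,165,180),(s,180,270)):
    o.append(cv2.resize(g['color'][v:v+120,u:u+80],None,fx=5,fy=5,interpolation=cv2.INTER_CUBIC))
cv2.imwrite('pics/c3.png',np.hstack(o))
print(proj(t,st['position']),proj(s,st['position']))
E
```

```text
1.75 [569.61402335 355.12991461 155.37770867] [ 0.798  0.53   0.012  0.    -1.052  0.541] [ 0.06 -0.08  1.18]
[[196.53700911 206.39195273]] [[229.22039874 315.15896072]]
```

View pics/c3.png

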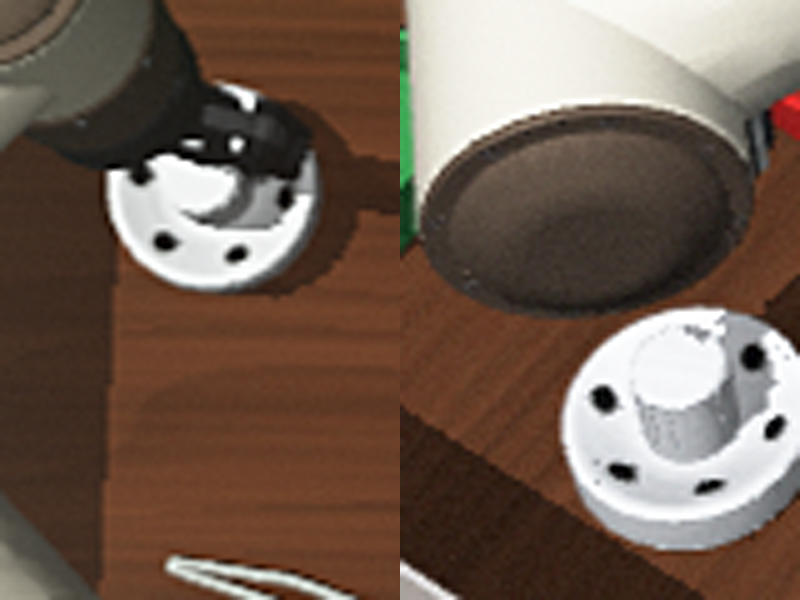

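The side view shows the rotor unmoved, and the gripper stands over it. Descending to grasp height and closing.

>>> {"op": "carry_out", "data": {
  "motion": [
    [0,0,0,0,0,40,1],
    [0,0,0,0,0,85,1],
    [0,0,0,0,0,108,1],
    [0,0,0,0,0,108,0.3],
    [0,0,0,0,0,108,-0.6]
  ]
}}

```text
clock: 2.38
position: [570.0, 356.9, 49.8]
ee_rot: [0.993, -0.114, 0.002, -0.001]
contact_force: [0.2, 0.2, -0.3]
gripper_width: 51.7
grasp_force: 0.0
```

>>> {"op": "carry_out", "data": {
  "motion": [
    [0,0,0,0,0,0,-1],
    [0,0,0,0,0,0,-1],
    [0,0,0,0,0,0,-1],
    [0,0,0,0,0,0,-1]
  ]
}}

```text
clock: 2.88
position: [570.3, 356.5, 50.3]
ee_rot: [0.993, -0.115, 0.002, -0.002]
contact_force: [-2.1, 1.8, 5.7]
gripper_width: 38.8
grasp_force: 61.1
```

>>> {"op": "carry_out", "data": {
  "motion": [
    [0,0,0,0,0,-10,-1],
    [0,0,0,0,0,-40,-1],
    [0,0,0,0,0,-90,-1],
    [0,0,0,0,0,-140,-1],
    [0,0,0,0,0,-175,-1]
  ]
}}

```text
clock: 3.5
position: [569.4, 355.1, 225.2]
ee_rot: [0.993, -0.115, 0.001, -0.001]
contact_force: [0.6, -0.9, -2.8]
gripper_width: 38.6
grasp_force: 61.2
```

```bash
python3 - <<'E'
from h import *
t,s=cam('top'),cam('side');st=read_state();print({k:np.round(st[k],3) for k in('clock','position','joints','contact_force','wrist_torque','gripper_width','grasp_force','ee_rot')})
Rt=R.from_quat(st['ee_rot']).as_matrix();print(Rt.T@(np.array([510,-166.5,215])-st['position']))
E
```

```text
{'clock': np.float64(3.6), 'position': array([571.051, 356.219, 228.128]), 'joints': array([ 7.980e-01,  4.730e-01,  1.040e-01,  1.000e-03, -1.192e+00,
        5.420e-01]), 'contact_force': array([ 0.754,  1.532, -1.458]), 'wrist_torque': array([ 0.042, -0.075, -0.028]), 'gripper_width': np.float64(38.84), 'grasp_force': np.float64(61.109), 'ee_rot': array([ 0.993, -0.115,  0.004, -0.004])}
[ 59.9199865  522.93318256   9.25441936]
```

>>> {"op": "carry_out", "data": {
  "motion": [
    [0,0,0,5,45,0,-1],
    [0,0,0,12,100,0,-1],
    [0,0,0,19,160,0,-1],
    [0,0,0,26,220,0,-1],
    [0,0,0,33,280,0,-1]
  ]
}}

```text
clock: 4.22
position: [535.7, 72.9, 220.7]
ee_rot: [0.993, -0.115, -0.001, 0.0]
contact_force: [0.3, -0.1, -2.9]
gripper_width: 39.0
grasp_force: 61.3
```

>>> {"op": "carry_out", "data": {
  "motion": [
    [0,0,0,7,60,0,-1],
    [0,0,0,14,120,0,-1],
    [0,0,0,21,180,0,-1],
    [0,0,0,26,222,0,-1],
    [0,0,0,28.6,241.4,0,-1]
  ]
}}

```text
clock: 4.85
position: [508.1, -168.5, 220.6]
ee_rot: [0.993, -0.117, -0.002, -0.0]
contact_force: [0.4, 0.3, -4.0]
gripper_width: 38.8
grasp_force: 61.4
```

```bash
python3 - <<'E'
from h import *
t,s=cam('top'),cam('side');st=read_state();print({k:np.round(st[k],3) for k in('clock','position','joints','contact_force','wrist_torque','gripper_width','grasp_force','ee_rot')})
o=[]
zb=174
for g,u,v in((t,375,170),(s,320,100)):
    f=5;c=g['color'][v:v+110,u:u+80]
    im=cv2.resize(c,None,fx=f,fy=f,interpolation=cv2.INTER_CUBIC)
    for r,z in((52,zb),(52,zb+31)):
        p=((proj(g,circ((510,-166.5),r,z))-[u,v]+.5)*f).astype(int);cv2.polylines(im,[p],True,(0,0,255),1)
    o.append(im)
cv2.imwrite('pics/c4.png',np.hstack(o))
E
```

```text
{'clock': np.float64(4.95), 'position': array([ 508.324, -168.185,  220.591]), 'joints': array([-1.700e-02,  2.550e-01, -2.470e-01, -1.000e-03, -1.072e+00,
        1.353e+00]), 'contact_force': array([-0.298,  0.623, -2.214]), 'wrist_torque': array([ 0.008,  0.033, -0.057]), 'gripper_width': np.float64(38.967), 'grasp_force': np.float64(61.406), 'ee_rot': array([ 0.993, -0.117, -0.002, -0.   ])}
```

View pics/c4.png

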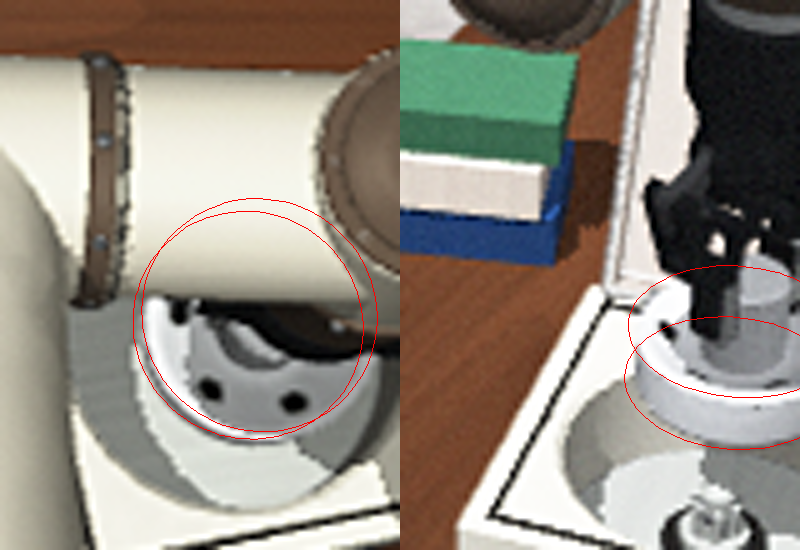

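The side view shows the rotor about 2 px right of the predicted spindle axis, while the top view is about right. I'll apply a small correction and descend until the bore nears the nose.

>>> {"op": "carry_out", "data": {
  "motion": [
    [0,0,0,1.5,-1.6,15,-1],
    [0,0,0,1.5,-1.6,35,-1],
    [0,0,0,1.5,-1.6,55,-1],
    [0,0,0,1.5,-1.6,60,-1],
    [0,0,0,1.5,-1.6,64,-1]
  ]
}}

```text
clock: 5.58
position: [512.0, -164.7, 157.9]
ee_rot: [0.993, -0.115, -0.0, 0.0]
contact_force: [0.7, -0.5, -3.2]
gripper_width: 39.3
grasp_force: 61.4
```

>>> {"op": "carry_out", "data": {
  "motion": [
    [0,0,0,0,0,2,-1],
    [0,0,0,0,0,4,-1],
    [0,0,0,0,0,6,-1],
    [0,0,0,0,0,6,-1]
  ]
}}

```text
clock: 6.08
position: [512.3, -165.5, 152.8]
ee_rot: [0.993, -0.115, 0.001, 0.0]
contact_force: [-0.1, -0.4, -2.4]
gripper_width: 38.4
grasp_force: 61.6
```

```bash
cat > st.py <<'E'
from h import *
st=read_state();print({k:np.round(st[k],2).tolist() for k in('clock','position','contact_force','wrist_torque','gripper_width','ee_rot')},round(st['joints'][5],3))
E
python3 st.py
```

```text
{'clock': 6.08, 'position': [512.26, -165.51, 152.77], 'contact_force': [-0.11, -0.37, -2.43], 'wrist_torque': [-0.23, -0.04, 0.03], 'gripper_width': 38.43, 'ee_rot': [0.99, -0.12, 0.0, 0.0]} 1.351
```

>>> {"op": "carry_out", "data": {
  "motion": [
    [0,0,0,0,0,1.5,-1],
    [0,0,0,0,0,3,-1],
    [0,0,0,0,0,4,-1],
    [0,0,0,0,0,4,-1]
  ]
}}

```text
clock: 6.58
position: [512.6, -165.7, 149.2]
ee_rot: [0.993, -0.115, 0.001, 0.0]
contact_force: [0.5, -2.2, 5.2]
gripper_width: 39.0
grasp_force: 62.2
```

```bash
python3 st.py
```

```text
{'clock': 6.58, 'position': [512.59, -165.72, 149.25], 'contact_force': [0.49, -2.21, 5.18], 'wrist_torque': [-1.03, -0.04, -0.0], 'gripper_width': 38.96, 'ee_rot': [0.99, -0.11, 0.0, 0.0]} 1.351
```

>>> {"op": "carry_out", "data": {
  "motion": [
    [0,0,0,0,0,-1.5,-1],
    [0,0,0,0.4,1.6,-1,-1],
    [0,0,0,0.4,1.6,0,-1],
    [0,0,0,0.4,1.6,1,-1],
    [0,0,0,0.4,1.6,1,-1]
  ]
}}

```text
clock: 7.2
position: [512.3, -167.0, 147.8]
ee_rot: [0.993, -0.115, 0.0, 0.0]
contact_force: [1.7, -2.7, 4.7]
gripper_width: 39.0
grasp_force: 62.3
```

```bash
python3 st.py
```

```text
{'clock': 7.2, 'position': [512.28, -167.05, 147.75], 'contact_force': [1.65, -2.68, 4.68], 'wrist_torque': [-0.87, -0.27, -0.01], 'gripper_width': 38.96, 'ee_rot': [0.99, -0.11, 0.0, 0.0]} 1.354
```

>>> {"op": "carry_out", "data": {
  "motion": [
    [0,0,0,1.0,1.2,-0.5,-1],
    [0,0,0,1.0,1.2,0.5,-1],
    [0,0,0,1.0,1.2,1,-1],
    [0,0,0,1.0,1.2,1,-1]
  ]
}}

```text
clock: 7.7
position: [512.0, -168.3, 145.5]
ee_rot: [0.993, -0.115, -0.001, -0.0]
contact_force: [1.7, -2.3, -3.7]
gripper_width: 39.0
grasp_force: 61.5
```

```bash
python3 st.py
```

```text
{'clock': 7.7, 'position': [511.98, -168.3, 145.5], 'contact_force': [1.7, -2.3, -3.68], 'wrist_torque': [-0.85, -0.46, -0.05], 'gripper_width': 39.0, 'ee_rot': [0.99, -0.12, -0.0, -0.0]} 1.357
```

>>> {"op": "carry_out", "data": {
  "motion": [
    [0,0,0,1.2,1.0,0,-1],
    [0,0,0,1.2,1.0,1,-1],
    [0,0,0,1.2,1.0,2,-1],
    [0,0,0,1.2,1.0,3,-1],
    [0,0,0,1.2,1.0,3,-1]
  ]
}}

```text
clock: 8.32
position: [513.1, -169.5, 143.5]
ee_rot: [0.993, -0.115, -0.0, -0.0]
contact_force: [-1.2, 1.1, 0.2]
gripper_width: 39.0
grasp_force: 61.8
```

```bash
python3 st.py
```

```text
{'clock': 8.32, 'position': [513.12, -169.46, 143.5], 'contact_force': [-1.24, 1.14, 0.24], 'wrist_torque': [0.32, 0.56, -0.04], 'gripper_width': 39.01, 'ee_rot': [0.99, -0.12, -0.0, -0.0]} 1.359
```

>>> {"op": "carry_out", "data": {
  "motion": [
    [0,0,0.08,-0.4,-0.3,1,-1],
    [0,0,0.16,-0.4,-0.3,1,-1],
    [0,0,0.24,-0.4,-0.3,1,-1],
    [0,0,0.32,-0.4,-0.3,1,-1],
    [0,0,0.4,-0.4,-0.3,1,-1]
  ]
}}

```text
clock: 8.95
position: [513.5, -169.4, 142.4]
ee_rot: [0.95, -0.312, 0.001, -0.0]
contact_force: [0.7, -0.2, -2.9]
gripper_width: 38.9
grasp_force: 61.4
```

```bash
python3 st.py
```

```text
{'clock': 8.95, 'position': [513.5, -169.39, 142.42], 'contact_force': [0.66, -0.16, -2.93], 'wrist_torque': [0.01, 0.03, 0.01], 'gripper_width': 38.88, 'ee_rot': [0.95, -0.31, 0.0, -0.0]} 0.956
```

The axial load vanished while turning, so it looks meshed. I'll check by lowering gently.

>>> {"op": "carry_out", "data": {
  "motion": [
    [0,0,0,0,0,1,-1],
    [0,0,0,0,0,2,-1],
    [0,0,0,0,0,3,-1],
    [0,0,0,0,0,3,-1]
  ]
}}

```text
clock: 9.45
position: [513.1, -169.3, 139.2]
ee_rot: [0.951, -0.31, -0.0, 0.0]
contact_force: [-0.3, -1.0, -3.6]
gripper_width: 39.2
grasp_force: 61.5
```

```bash
python3 st.py
```

```text
{'clock': 9.45, 'position': [513.06, -169.31, 139.25], 'contact_force': [-0.34, -1.01, -3.61], 'wrist_torque': [-0.19, 0.21, 0.02], 'gripper_width': 39.15, 'ee_rot': [0.95, -0.31, -0.0, 0.0]} 0.959
```

>>> {"op": "carry_out", "data": {
  "motion": [
    [0,0,0,0,0,1,-1],
    [0,0,0,0,0,2,-1],
    [0,0,0,0,0,3,-1],
    [0,0,0,0,0,4,-1],
    [0,0,0,0,0,4,-1]
  ]
}}

```text
clock: 10.07
position: [513.3, -169.2, 135.2]
ee_rot: [0.951, -0.31, 0.0, -0.0]
contact_force: [-0.0, -1.1, -0.9]
gripper_width: 39.0
grasp_force: 61.7
```

```bash
python3 st.py
```

```text
{'clock': 10.07, 'position': [513.34, -169.17, 135.19], 'contact_force': [-0.04, -1.1, -0.89], 'wrist_torque': [-0.31, 0.2, -0.04], 'gripper_width': 39.02, 'ee_rot': [0.95, -0.31, 0.0, -0.0]} 0.958
```

>>> {"op": "carry_out", "data": {
  "motion": [
    [0,0,0,0.2,0.4,1,-1],
    [0,0,0,0.2,0.4,2,-1],
    [0,0,0,0.2,0.4,3,-1],
    [0,0,0,0.2,0.4,4,-1],
    [0,0,0,0.2,0.4,4,-1]
  ]
}}

```text
clock: 10.7
position: [513.1, -169.6, 131.1]
ee_rot: [0.951, -0.31, 0.0, -0.0]
contact_force: [-1.2, 0.7, -1.4]
gripper_width: 38.9
grasp_force: 61.7
```

```bash
python3 st.py
```

```text
{'clock': 10.7, 'position': [513.14, -169.58, 131.13], 'contact_force': [-1.22, 0.67, -1.42], 'wrist_torque': [-0.07, 0.08, -0.06], 'gripper_width': 38.85, 'ee_rot': [0.95, -0.31, 0.0, -0.0]} 0.959
```

>>> {"op": "carry_out", "data": {
  "motion": [
    [0,0,0,0,0,1,-1],
    [0,0,0,0,0,2,-1],
    [0,0,0,0,0,3,-1],
    [0,0,0,0,0,4,-1],
    [0,0,0,0,0,4,-1]
  ]
}}

```text
clock: 11.32
position: [512.7, -169.5, 126.4]
ee_rot: [0.951, -0.31, -0.001, -0.0]
contact_force: [0.3, -1.5, -6.3]
gripper_width: 39.0
grasp_force: 61.2
```

```bash
python3 st.py
```

```text
{'clock': 11.32, 'position': [512.69, -169.51, 126.36], 'contact_force': [0.32, -1.53, -6.26], 'wrist_torque': [-0.14, -0.27, -0.02], 'gripper_width': 38.95, 'ee_rot': [0.95, -0.31, -0.0, -0.0]} 0.959
```

>>> {"op": "carry_out", "data": {
  "motion": [
    [0,0,0,0,0,1,-1],
    [0,0,0,0,0,2,-1],
    [0,0,0,0,0,2,-1]
  ]
}}

```text
clock: 11.7
position: [513.1, -169.6, 125.3]
ee_rot: [0.951, -0.31, -0.0, 0.0]
contact_force: [-0.2, 0.1, -2.4]
gripper_width: 38.7
grasp_force: 61.3
```

```bash
python3 st.py
```

```text
{'clock': 11.7, 'position': [513.06, -169.62, 125.27], 'contact_force': [-0.18, 0.08, -2.4], 'wrist_torque': [-0.01, 0.05, -0.02], 'gripper_width': 38.66, 'ee_rot': [0.95, -0.31, -0.0, 0.0]} 0.959
```

>>> {"op": "carry_out", "data": {
  "motion": [
    [0,0,0,0,0,1,-1],
    [0,0,0,0,0,2,-1],
    [0,0,0,0,0,3,-1],
    [0,0,0,0,0,3,-1]
  ]
}}

```text
clock: 12.2
position: [513.3, -169.7, 122.9]
ee_rot: [0.951, -0.31, 0.0, 0.0]
contact_force: [-1.8, 1.4, 2.7]
gripper_width: 38.9
grasp_force: 61.9
```

```bash
python3 st.py
```

```text
{'clock': 12.2, 'position': [513.29, -169.69, 122.91], 'contact_force': [-1.77, 1.44, 2.72], 'wrist_torque': [0.27, 0.45, 0.01], 'gripper_width': 38.88, 'ee_rot': [0.95, -0.31, 0.0, 0.0]} 0.959
```

>>> {"op": "carry_out", "data": {
  "motion": [
    [0,0,0,-0.3,-0.4,1,-1],
    [0,0,0,-0.3,-0.4,2,-1],
    [0,0,0,-0.3,-0.4,2.5,-1],
    [0,0,0,-0.3,-0.4,2.5,-1]
  ]
}}

```text
clock: 12.7
position: [513.4, -169.6, 121.0]
ee_rot: [0.951, -0.31, 0.001, 0.0]
contact_force: [-2.5, -0.3, 8.3]
gripper_width: 38.9
grasp_force: 62.5
```

```bash
python3 st.py
```

```text
{'clock': 12.7, 'position': [513.36, -169.63, 121.03], 'contact_force': [-2.54, -0.25, 8.35], 'wrist_torque': [-0.19, 0.98, -0.0], 'gripper_width': 38.91, 'ee_rot': [0.95, -0.31, 0.0, 0.0]} 0.958
```

The load rises at 3 N/mm, which is the bearing spring, so the rotor is home. I'll unload it, release and rise.

>>> {"op": "carry_out", "data": {
  "motion": [
    [0,0,0,0,0,-2,-1],
    [0,0,0,0,0,-3.5,-1],
    [0,0,0,0,0,-3.5,-0.3],
    [0,0,0,0,0,-3.5,0.5],
    [0,0,0,0,0,-3.5,0.7]
  ]
}}

```text
clock: 13.32
position: [513.3, -168.8, 123.0]
ee_rot: [0.951, -0.31, -0.0, -0.0]
contact_force: [-0.5, 0.3, -0.7]
gripper_width: 72.1
grasp_force: 0.0
```

>>> {"op": "carry_out", "data": {
  "motion": [
    [0,0,0,0,0,0,0.8],
    [0,0,0,0,0,0,0.8],
    [0,0,0,0,0,-30,0.8],
    [0,0,0,0,0,-75,0.8],
    [0,0,0,0,0,-120,0.8]
  ]
}}

```text
clock: 13.95
position: [512.9, -169.1, 244.5]
ee_rot: [0.951, -0.31, -0.0, 0.0]
contact_force: [1.1, 0.2, -0.3]
gripper_width: 76.8
grasp_force: 0.0
```

>>> {"op": "carry_out", "data": {
  "motion": [
    [0,0,0,0,0,-60,0.8],
    [0,0,0,0,0,-120,-0.5],
    [0,0,0,0,0,-180,-1],
    [0,0,0,0,0,-200,-1],
    [0,0,0,0,0,-200,-1]
  ]
}}

```text
clock: 14.58
position: [513.4, -169.1, 444.8]
ee_rot: [0.951, -0.31, 0.002, -0.001]
contact_force: [-0.0, -0.3, -1.0]
gripper_width: 3.6
grasp_force: 0.0
```

```bash
python3 - <<'E'
from h import *
t,s=cam('top'),cam('side');st=read_state();print({k:np.round(st[k],2).tolist() for k in('clock','position','joints','contact_force','gripper_width','ee_rot')})
o=[]
for g,u,v in((t,365,150),(s,320,70)):
    f=3;c=g['color'][v:v+200,u:u+133]
    im=cv2.resize(c,None,fx=f,fy=f,interpolation=cv2.INTER_CUBIC)
    C=(512,-168)
    for r,z in((52,74),(52,105),(20.5,138)):
        p=((proj(g,circ(C,r,z))-[u,v]+.5)*f).astype(int);cv2.polylines(im,[p],True,(0,0,255),1)
    o.append(im)
cv2.imwrite('pics/c5.png',np.hstack(o))
E
```

```text
{'clock': 14.68, 'position': [512.73, -168.83, 441.73], 'joints': [-0.02, 0.17, 0.19, -0.0, -1.59, 0.96], 'contact_force': [-0.1, -0.76, -0.66], 'gripper_width': 0.13, 'ee_rot': [0.95, -0.31, -0.0, -0.0]}
```

View pics/c5.png

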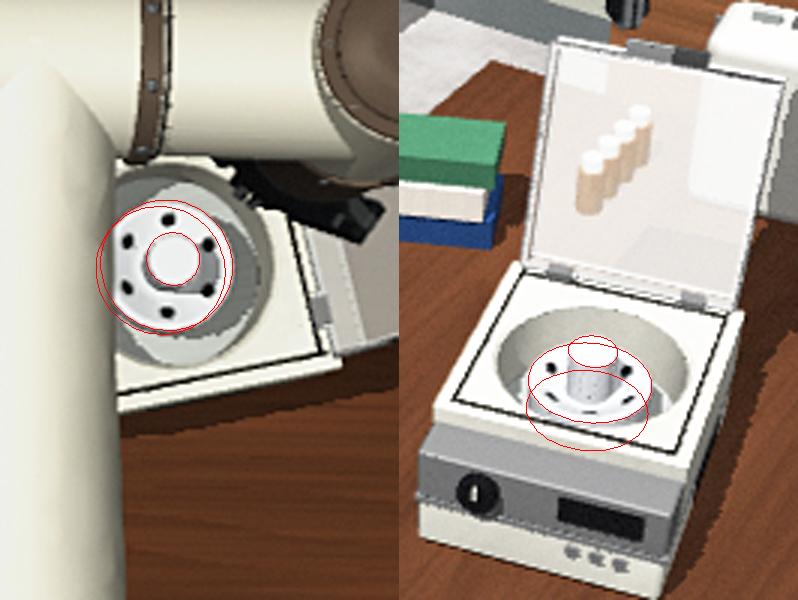

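The rotor matches the home outline (underside z 74, knob top z 138) in both views. Next I'll work out the lid angle and the approach.

```bash
python3 - <<'E'
from h import *
t,s=cam('top'),cam('side')
C=np.array([510.5,-167,0]);y=np.radians(-78.5);xm=np.array([np.cos(y),np.sin(y),0]);ym=np.array([-xm[1],xm[0],0]);z=np.array([0,0,1.])
H=(ray(t,(459.8,202.9),127)+ray(t,(473.3,253.3),127))/2;print('H',H,(H-C)@xm,(H-C)@ym)
for out in(0,30):
  for d in((H-C)@xm,):
    Hh=C+d*xm+127*z
    P=lambda a,l,o,w:Hh+l*(-xm*np.cos(a)+z*np.sin(a))+o*(z*np.cos(a)+xm*np.sin(a))+w*ym
    for a in(1.6,1.7,1.8,1.9):
        print(out,a,'side corners',proj(s,[P(a,196,out,96),P(a,196,out,-96)]).round(1).tolist(),'top',proj(t,[P(a,196,out,96),P(a,196,out,-96)]).round(1).tolist(),P(a,196,30,0).round())
E
```

```text
H [ 533.89972163 -273.43872177  127.        ] 108.96708715812716 1.7094972031363467
0 1.6 side corners [[366.2, 90.6], [444.6, 105.7]] top [[481.2, 168.0], [502.6, 259.7]] [ 539. -309.  322.]
0 1.7 side corners [[368.7, 87.4], [446.2, 102.2]] top [[490.3, 166.5], [511.9, 258.0]] [ 543. -328.  318.]
0 1.8 side corners [[371.0, 85.0], [447.7, 99.6]] top [[499.0, 165.2], [520.7, 256.5]] [ 547. -346.  311.]
0 1.9 side corners [[373.1, 83.5], [448.9, 97.9]] top [[507.2, 164.3], [529.0, 255.1]] [ 551. -364.  303.]
30 1.6 side corners [[370.0, 85.1], [447.2, 99.8]] top [[495.4, 165.5], [517.1, 257.1]] [ 539. -309.  322.]
30 1.7 side corners [[372.3, 83.2], [448.6, 97.7]] top [[503.9, 164.4], [525.7, 255.6]] [ 543. -328.  318.]
30 1.8 side corners [[374.3, 82.1], [449.7, 96.3]] top [[511.9, 163.5], [533.7, 254.2]] [ 547. -346.  311.]
30 1.9 side corners [[376.2, 81.8], [450.6, 95.8]] top [[519.1, 163.0], [541.0, 253.1]] [ 551. -364.  303.]
```

>>> {"op": "carry_out", "data": {
  "motion": [
    [0,0,0.15,36,33,0,-1],
    [0,0,0.3,72,66,0,-1],
    [0,0,0.45,108,99,0,-1],
    [0,0,0.6,144,132,0,-1],
    [0,0,0.74,177,162,0,-1]
  ]
}}

```text
clock: 15.4
position: [560.6, -406.0, 441.3]
ee_rot: [0.773, -0.635, -0.002, 0.0]
contact_force: [0.4, -0.0, -0.0]
gripper_width: -0.1
grasp_force: 0.0
```

>>> {"op": "carry_out", "data": {
  "motion": [
    [0,0,0,0,0,30,-1],
    [0,0,0,0,0,60,-1],
    [0,0,0,0,0,90,-1],
    [0,0,0,0,0,90,-1]
  ]
}}

```text
clock: 15.9
position: [559.4, -403.7, 348.8]
ee_rot: [0.774, -0.633, -0.004, 0.001]
contact_force: [-0.4, 0.4, -1.3]
gripper_width: 0.2
grasp_force: 0.0
```

```bash
python3 - <<'E'
from h import *
t,s=cam('top'),cam('side');st=read_state();print({k:np.round(st[k],2).tolist() for k in('clock','position','joints','contact_force','gripper_width','ee_rot')})
o=[]
for g,u,v in((t,365,90),(s,320,0)):
    o.append(cv2.resize(g['color'][v:v+225,u:u+150],None,fx=2.66,fy=2.66,interpolation=cv2.INTER_CUBIC))
cv2.imwrite('pics/c6.png',np.hstack(o))
E
```

```text
{'clock': 16.0, 'position': [560.6, -404.62, 353.46], 'joints': [-0.39, 0.46, 0.39, 0.0, -1.5, 0.59], 'contact_force': [1.05, 0.47, 0.13], 'gripper_width': 0.03, 'ee_rot': [0.77, -0.63, -0.0, 0.0]}
```

View pics/c6.png

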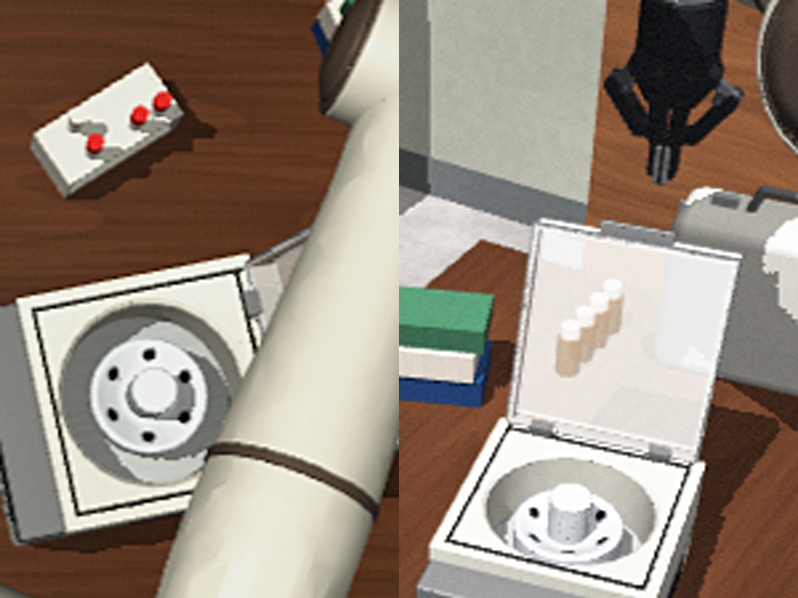

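The view shows the gripper well behind the open lid (tips at (660,180) in the side crop) and the rotor undisturbed in the bowl. I'll come down and start pushing the lid forward.

>>> {"op": "carry_out", "data": {
  "motion": [
    [0,0,0,0,0,20,-1],
    [0,0,0,0,0,40,-1],
    [0,0,0,0,0,58,-1],
    [0,0,0,-15,0,58,-1],
    [0,0,0,-30,0,58,-1]
  ]
}}

```text
clock: 16.62
position: [554.9, -374.3, 297.3]
ee_rot: [0.774, -0.633, 0.001, -0.0]
contact_force: [0.3, 0.1, 0.1]
gripper_width: 0.2
grasp_force: 0.0
```

>>> {"op": "carry_out", "data": {
  "motion": [
    [0,0,0,-12,0,0,-1],
    [0,0,0,-24,0,0,-1],
    [0,0,0,-36,0,0,-1],
    [0,0,0,-48,0,0,-1],
    [0,0,0,-60,0,0,-1]
  ]
}}

```text
clock: 17.25
position: [542.6, -316.5, 297.4]
ee_rot: [0.774, -0.633, 0.002, 0.001]
contact_force: [-1.2, -4.9, 9.9]
gripper_width: -0.0
grasp_force: 3.4
```

```bash
python3 st.py
```

```text
{'clock': 17.25, 'position': [542.59, -316.5, 297.37], 'contact_force': [-1.21, -4.92, 9.92], 'wrist_torque': [-1.2, 0.34, 0.02], 'gripper_width': -0.02, 'ee_rot': [0.77, -0.63, 0.0, 0.0]} 0.469
```

>>> {"op": "carry_out", "data": {
  "motion": [
    [0,0,0,0,0,-10,-1],
    [0,0,0,-6,0,-18,-1],
    [0,0,0,-18,0,-18,-1],
    [0,0,0,-30,0,-18,-1],
    [0,0,0,-42,0,-18,-1]
  ]
}}

```text
clock: 17.88
position: [534.0, -274.1, 313.6]
ee_rot: [0.774, -0.633, 0.0, -0.0]
contact_force: [0.5, -2.8, 1.5]
gripper_width: 0.1
grasp_force: 1.3
```

```bash
python3 - <<'E'
from h import *
exec(open('st.py').read())
s=cam('side')
cv2.imwrite('pics/c7.png',cv2.resize(s['color'][20:245,320:520],None,fx=2.66,fy=2.66,interpolation=cv2.INTER_CUBIC))
E
```

```text
{'clock': 17.88, 'position': [534.03, -274.13, 313.61], 'contact_force': [0.46, -2.75, 1.46], 'wrist_torque': [-0.67, 0.03, -0.03], 'gripper_width': 0.11, 'ee_rot': [0.77, -0.63, 0.0, -0.0]} 0.405
```

View pics/c7.png

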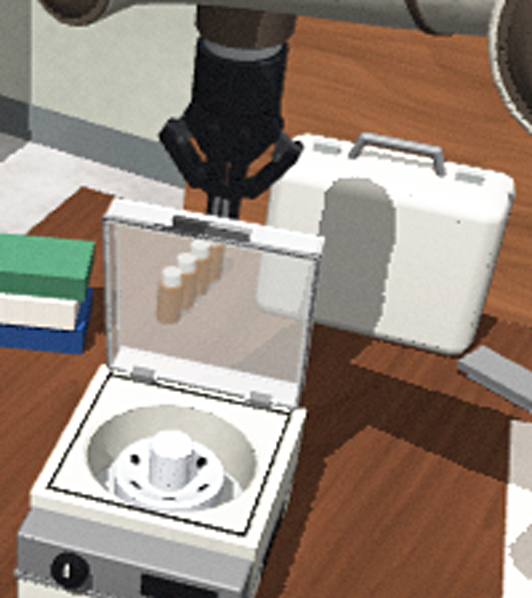

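The lid is now past vertical and leaning forward, with the fingers behind it at (225,205). I'll follow the arc down.

>>> {"op": "carry_out", "data": {
  "motion": [
    [0,0,0,-12,0,2,-1],
    [0,0,0,-24,0,6,-1],
    [0,0,0,-36,0,9,-1],
    [0,0,0,-48,0,13,-1],
    [0,0,0,-60,0,18,-1]
  ]
}}

```text
clock: 18.55
position: [522.0, -215.2, 295.0]
ee_rot: [0.774, -0.633, -0.0, 0.0]
contact_force: [0.1, -1.5, 2.6]
gripper_width: 0.0
grasp_force: 1.2
```

>>> {"op": "carry_out", "data": {
  "motion": [
    [0,0,0,-11,0,5,-1],
    [0,0,0,-22,0,12,-1],
    [0,0,0,-33,0,19,-1],
    [0,0,0,-43,0,27,-1],
    [0,0,0,-53,0,35,-1]
  ]
}}

```text
clock: 19.18
position: [511.6, -163.6, 259.4]
ee_rot: [0.774, -0.633, -0.0, 0.0]
contact_force: [0.4, -1.8, 0.5]
gripper_width: -0.1
grasp_force: 0.7
```

```bash
python3 st.py
```

```text
{'clock': 19.18, 'position': [511.58, -163.62, 259.37], 'contact_force': [0.45, -1.8, 0.49], 'wrist_torque': [-0.57, -0.08, -0.01], 'gripper_width': -0.12, 'ee_rot': [0.77, -0.63, -0.0, 0.0]} 0.207
```

>>> {"op": "carry_out", "data": {
  "motion": [
    [0,0,0,-7,0,8,-1],
    [0,0,0,-14,0,16,-1],
    [0,0,0,-21,0,25,-1],
    [0,0,0,-26,0,33,-1],
    [0,0,0,-31,0,41,-1]
  ]
}}

```text
clock: 19.8
position: [505.7, -133.6, 218.7]
ee_rot: [0.774, -0.633, 0.0, 0.0]
contact_force: [-0.3, -1.6, 0.5]
gripper_width: -0.1
grasp_force: 0.6
```

>>> {"op": "carry_out", "data": {
  "motion": [
    [0,0,0,-4,0,8,-1],
    [0,0,0,-8,0,16,-1],
    [0,0,0,-11,0,24,-1],
    [0,0,0,-13,0,31,-1],
    [0,0,0,-15,0,38,-1]
  ]
}}

```text
clock: 20.42
position: [502.7, -118.9, 180.9]
ee_rot: [0.774, -0.633, 0.0, -0.0]
contact_force: [-0.8, -0.4, 1.4]
gripper_width: -0.0
grasp_force: 0.6
```

```bash
python3 st.py
```

```text
{'clock': 20.42, 'position': [502.73, -118.92, 180.88], 'contact_force': [-0.78, -0.39, 1.43], 'wrist_torque': [-0.08, 0.02, 0.04], 'gripper_width': -0.03, 'ee_rot': [0.77, -0.63, 0.0, -0.0]} 0.118
```

>>> {"op": "carry_out", "data": {
  "motion": [
    [0,0,0,-2,0,3,-1],
    [0,0,0,-3,0,6,-1],
    [0,0,0,-4,0,9,-1],
    [0,0,0,-4,0,11,-1],
    [0,0,0,-4,0,11,-1]
  ]
}}

```text
clock: 21.05
position: [502.0, -115.0, 171.1]
ee_rot: [0.774, -0.633, 0.0, -0.0]
contact_force: [-1.1, 1.5, 4.8]
gripper_width: 0.1
grasp_force: 2.5
```

```bash
python3 st.py
```

```text
{'clock': 21.05, 'position': [501.96, -115.02, 171.09], 'contact_force': [-1.11, 1.5, 4.83], 'wrist_torque': [0.35, 0.51, 0.04], 'gripper_width': 0.14, 'ee_rot': [0.77, -0.63, 0.0, -0.0]} 0.11
```

Press a little more to confirm it is shut, then rise and look.

>>> {"op": "carry_out", "data": {
  "motion": [
    [0,0,0,0,0,1.5,-1],
    [0,0,0,0,0,3,-1],
    [0,0,0,0,0,3,-1]
  ]
}}

```text
clock: 21.42
position: [502.0, -115.0, 170.9]
ee_rot: [0.775, -0.632, 0.001, -0.0]
contact_force: [-7.1, 4.1, 19.0]
gripper_width: 0.1
grasp_force: 9.7
```

```bash
python3 st.py
```

```text
{'clock': 21.42, 'position': [502.02, -115.03, 170.87], 'contact_force': [-7.06, 4.1, 19.04], 'wrist_torque': [1.32, 2.19, 0.0], 'gripper_width': 0.13, 'ee_rot': [0.77, -0.63, 0.0, -0.0]} 0.11
```

>>> {"op": "carry_out", "data": {
  "motion": [
    [0,0,0,0,0,-10,-1],
    [0,0,0,0,0,-50,-1],
    [0,0,0,0,0,-110,-1],
    [0,0,0,0,0,-170,-1],
    [0,0,0,0,0,-200,-1]
  ]
}}

```text
clock: 22.05
position: [502.5, -115.3, 371.0]
ee_rot: [0.774, -0.633, 0.002, -0.002]
contact_force: [0.1, 0.3, -0.9]
gripper_width: -0.3
grasp_force: 0.0
```

```bash
python3 - <<'E'
from h import *
exec(open('st.py').read())
s=cam('side')
cv2.imwrite('pics/c8.png',cv2.resize(s['color'][80:400,200:520],None,fx=1.85,fy=1.85,interpolation=cv2.INTER_CUBIC))
E
```

```text
{'clock': 22.05, 'position': [502.53, -115.34, 371.03], 'contact_force': [0.06, 0.27, -0.93], 'wrist_torque': [0.0, 0.0, 0.05], 'gripper_width': -0.31, 'ee_rot': [0.77, -0.63, 0.0, -0.0]} 0.11
```

View pics/c8.png

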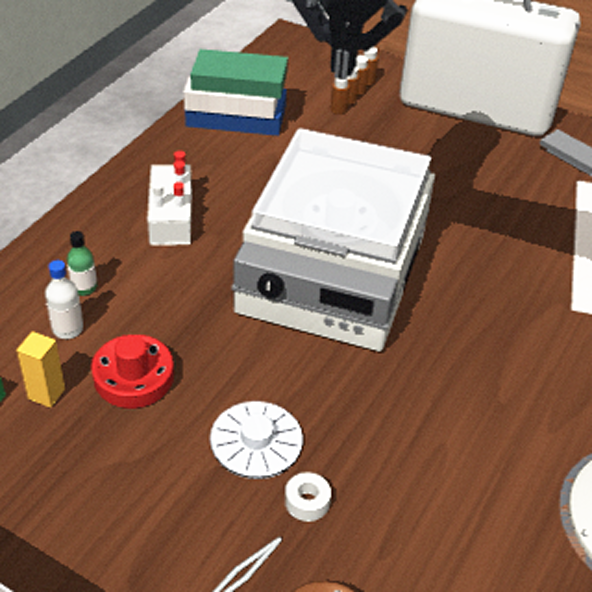

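The lid is shut flat on the deck (hard stop at 157 mm, tab at (322,243)). The rotor shows through it, the bystanders are unmoved and the gripper is clear.

```bash
python3 -c "
from bench import *
print(job_done())"
```

```text
the job is handed in; nothing more can be done
None
```

The deep rotor is meshed and fully home on the spindle, pressed with at most about 12 N. The lid is shut, nothing else on the table was moved, and the job is handed in at about 22 s.

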